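# Lay the scale rule to a pressed specimen and hold the lamp release half-way

## Robot

A 6-joint arm with a two-finger parallel gripper is mounted at the origin on the work surface. World frame = base frame: x ahead of the robot, y to its left, z up, the work surface at z = 0. Lengths are in mm, angles in rad, forces in N, time in s.
With the tool pointing down it reaches from about 275 to 1000 mm from the base axis. Payload 8.4 kg.
Tool frame: the origin (TCP) lies between the finger pads; the fingertips stand 22 mm ahead of it and the grasp point (between the pads) lies 3 mm ahead of it (r.nose_length is the z of the fingertips in the tool frame, in mm); z points along the fingers, y is the line along which they close (so a half turn about z gives the same grasp; the last joint's range is limited). The gripper opens to 85 mm and grips with 20 to 120 N. Pads are 22 mm wide; open, the fingers measure 114 mm over their backs; the gripper's body (76 mm by 85 mm) begins 54 mm behind the grasp point. The pads swing forward as they close: fully open they stand 13 mm farther back than shut.
Start: joints at [1.133, 0.353, 1.633, -0, 1.155, -0.002], TCP at [263.834, 566.586, 253.281] pointing down, gripper open.
Joint ranges: [-2.63, 2.63], [-0.92, 2.1], [0.06, 2.66], [-1.3, 4.44], [0, 2.69], [-3.02, 3.02]. Speed limits (rad/s): [2.22, 2.22, 2.79, 3.14, 3.14, 3.14].

## Interface

Orientations are given as [roll, pitch, yaw] about the fixed x, y, z axes, in that order (R = Rz(yaw) Ry(pitch) Rx(roll)).
In Python, from rig import r, grab_frame, camera_params gives the robot as it stands (r), with the cameras as plain functions.
- The arm moves only by the shell command python3 steer.py [FORCE], which reads ROWS from standard input. ROWS is one flat JSON list of numbers that holds 1 to 5 rows one after another, with no inner brackets; each row has 7 numbers: a rotation vector rx, ry, rz in normalised numbers (1 is 360 degrees), then dx, dy, dz in a scale on which 1.0 is 750 mm, then the opening from 0.0 (shut) to 1.0 (fully open); each row shifts and turns the commanded pose from where the row before left it, along the tool's axes as they then stand; what a row does not reach is not made up. A row lasts 1/12 s, in which the tool goes at most 41.7 mm and 0.125 rad, less where a joint would pass 70% of its speed; a pose out of reach is approached as far as the arm can. The fingers move at their own pace and stop on an object; FORCE is the grip in N (left out, the last holds). Time passes only in rows, so rows that do not move let the fingers close. It prints the time, the measured TCP pose, the force, the opening and the grip force at its end. No shift or turn number may pass 1 either way. Input that does not fit is refused with a message, and nothing moves.
- r.sense(): the state, without advancing time (a new reading comes with each control period).
- grab_frame(name): name is "side" or "top"; returns the picture (420x560x3 uint8, red, green, blue); there is no depth.
- camera_params(name): a dict with "fx", "fy", "cx", "cy" (pixels), "rvec" (rotation vector, rad) and "tvec" (3), from world to camera coordinates, as OpenCV has them. Camera axes: x right, y down, z forward; pixel columns grow to the right and rows downward; lengths in mm; the calibration is good to about 2 mm. A picture is of the moment at which its call begins. camera_params takes no time and is no camera call.
- r.sign_off(): hands the job in; it is judged then, once.
The state is a dict: "clock": time; "qpos": joint angles; "qvel": joint speeds; "joint_efforts": joint torques, N m; "eef_pos": TCP position; "tcp_rot": TCP orientation; "contact_force": force on the tool from outside, world axes, zero at the start; "wrist_torque": the same for the moment, N m; "opening": opening from 0.0 (shut) to 1.0 (fully open); "grasp_force": force on a finger pad.
Only numpy, scipy, OpenCV 4.12 (cv2) and the standard library are available. Lean on these libraries where they do the work, as an engineer would, in place of code of your own. Each camera call takes 0.05 s, during which the arm holds its last target. There are 200 camera calls.

## Task

Get the pressed leaf ready for its picture: lay the aluminium ruler flat on the black baseboard, flush against the long edge of the white specimen plate that faces the robot and about midway along it, and let go of it. Then press the spring plunger of the release box half-way down, which lights the lamps, and finish while still holding it there: never push it all the way, which would take the picture. Leave everything else on the bench where it is.

Things in the scene. Friction and masses are not known exactly. Their poses are not given: they have to be found in the camera images.
- ruler: Loose aluminium ruler, 0.11-0.22 kg: flat strip 220 mm long (its x), 40 wide (y), 6 thick, dark marks on both long edges, and a raised rib along its middle to grip: 140 mm long, 10 wide, top 30 mm over the underside; symmetric. Origin: centre of underside. Starts flat on the bench at one side of the baseboard, lying roughly along x; the release box is at the other side (left or right varies).
- board: Black baseboard fixed to the bench, 230 mm (its x, away from the robot) x 260 (y) x 10 thick, turned up to 0.3 rad. Origin: centre of underside. On its far half a white plate with a green leaf is clamped, immovable: x 0 to 105 mm, y -90 to +90 mm, top 10 mm over the board's top; two low clips on its far edge. The near half is bare: the ruler goes there.
- plate_edge (a point): Middle of the white plate's long edge facing the robot, at the height of the board's top (10 mm above the bench). Axes as board: y along the edge, x into the plate (away from the robot), z up. The ruler is flush when its length runs along this y and its origin is at x = -20 mm (half its width), y near 0, z = 0.
- release: Grey release box, 90 x 90 x 40 mm, fixed to the bench, with a spring plunger on top. Origin: centre of its underside.
- plunger_top (a point): Centre of the top face of the plunger's round black cap (44 mm across, 12 mm thick, on a steel stem 18 mm thick). At rest it is 78 mm above the bench and the cap's underside is 26 mm above the box; it goes straight down with the plunger, so at half travel it is 66 mm above the bench.
- plunger (a joint): Travel of the spring plunger, m: 0 at rest (up), 0.012 half-way, 0.024 fully down on its stop. It springs back up when let go. Pushing it takes about 2 N to start, 6.5 to 7 N half-way and 11.5 N at the stop.
- dish: Bystander: loose closed glass petri dish, 60 mm across and 16 mm high, on the bench between robot and baseboard. Origin: centre of underside.
- lens_cap: Bystander: loose grey lens cap, 28 mm across and 8 mm high, on the baseboard beside the plate's left (+y) end, about 85 mm beyond the plate's near edge. Origin: centre of underside.
- pipette: Bystander: loose white hand pipette, about 250 mm long and 27 mm high, lying beyond the baseboard. Origin on its underside at mid-length.
- tip_box: Bystander: loose red and white box of pipette tips, 80 x 115 x 62 mm, far left. Origin: centre of underside.
- marker: Bystander: loose marker pen, 130 mm long, 15 mm thick, far right. Origin on its underside at mid-length.
- spray: Bystander: loose white spray bottle with trigger, 74 mm across and 198 mm high, at the left. Origin: centre of underside.

How it is judged:
By the outcome, as a careful person would: the job done as asked, in the order asked, and still so for the second after the job is handed in, while the arm keeps its last pose, push and grip.
It also fails if it takes over 54 s, if anything falls off the work surface, if the arm or the gripper's body presses on something with over 40 N, if the wrist force passes 120 N, or if a joint passes its speed limit or range.

## Working session

There is one attempt and no reset: what is moved stays moved. The work goes in short steps, Python scripts to look and compute and a shell command to move; the robot and the scene stay as the last step left them, time stands still between calls to the robot, and variables do not carry over. Pictures are saved under pics/ and viewed, at most 10 in all, crops included, and the job is handed in when it is done.

```bash
ls; mkdir -p pics; python3 - <<'E'
from rig import r, grab_frame, camera_params
import cv2
for n in("top","side"):
    cv2.imwrite(f"pics/{n}0.png",grab_frame(n)[:,:,::-1]); print(camera_params(n))
s=r.sense();print(s["clock"],s["eef_pos"],s["tcp_rot"],s["opening"],r.nose_length)
E
```

```text
pics
rig.py
steer.py
{'fx': 444.38658453833466, 'fy': 444.38658453833466, 'cx': 283.84884811274645, 'cy': 209.79168712066073, 'rvec': array([ 2.091151  , -2.14615169,  0.1850238 ]), 'tvec': array([  90.25808581,  594.94170334, 1152.68419891])}
{'fx': 532.1544941871567, 'fy': 532.1544941871567, 'cx': 280.69128338644975, 'cy': 213.2586623124755, 'rvec': array([ 0.10188051, -2.74193413,  1.40422982]), 'tvec': array([ 591.20349773,   41.74120479, 1639.51294064])}
0.1 [263.67626129 566.21283287 252.64589016] [-3.14036076e+00  2.74741101e-05  2.70578390e+00] 0.9974414634187979 22.0
```

View pics/top0.png

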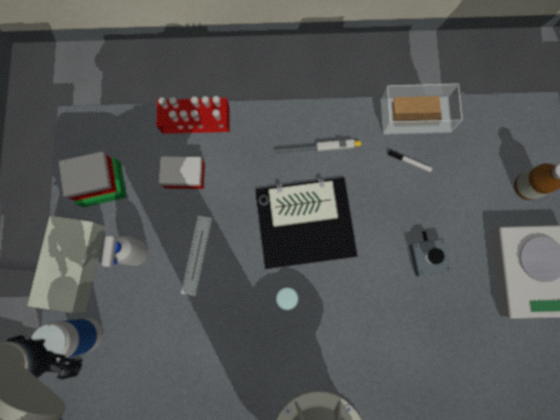

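View pics/side0.png

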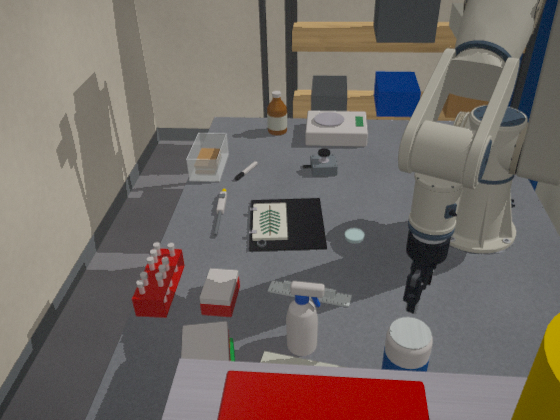

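The top view shows the ruler at about (197,255), the plate at (303,203) on the board at (306,222), the release cap at (436,256), and the dish at (287,299). In the side view the ruler is at (310,293), the plate at (270,222) and the cap at (324,155).

```bash
cat > h.py <<'E'
import cv2, numpy as np
from rig import r, grab_frame, camera_params
def ray(n,uv):
    p=camera_params(n);R=cv2.Rodrigues(p["rvec"])[0];c=-R.T@p["tvec"]
    uv=np.atleast_2d(uv).astype(float)
    d=np.c_[(uv[:,0]-p["cx"])/p["fx"],(uv[:,1]-p["cy"])/p["fy"],np.ones(len(uv))]@R
    return c,d
def plane(n,uv,z):
    c,d=ray(n,uv); return (c+d*((z-c[2])/d[:,2])[:,None])[:,:2]
def proj(n,P):
    p=camera_params(n);K=np.array([[p["fx"],0,p["cx"]],[0,p["fy"],p["cy"]],[0,0,1]])
    return cv2.projectPoints(np.atleast_2d(P).astype(float),p["rvec"],p["tvec"],K,None)[0][:,0]
def blob(mask,box):
    """largest contour within box u0,v0,u1,v1"""
    m=np.zeros(mask.shape,np.uint8);u0,v0,u1,v1=box;m[v0:v1,u0:u1]=mask[v0:v1,u0:u1]*255
    m=cv2.morphologyEx(m,cv2.MORPH_CLOSE,np.ones((3,3)))
    cs=cv2.findContours(m,cv2.RETR_EXTERNAL,cv2.CHAIN_APPROX_NONE)[0]
    return max(cs,key=cv2.contourArea)[:,0].astype(np.float32)
def rect(n,c,z):
    return cv2.minAreaRect(plane(n,c,z).astype(np.float32))
E
python3 - <<'E'
from h import *
t=cv2.imread("pics/top0.png");s=cv2.imread("pics/side0.png")
gt=cv2.cvtColor(t,6).astype(int);gs=cv2.cvtColor(s,6).astype(int)
print("plate top",rect("top",blob(gt>140,(260,178,345,232)),20))
print("board top",rect("top",blob(gt<40,(250,170,362,275)),10))
print("ruler top",rect("top",blob(gt>105,(175,210,218,300)),6))
print("plate side",rect("side",blob(gs>140,(245,195,292,245)),20))
print("board side",rect("side",blob(gs<45,(240,190,335,255)),10))
print("ruler side",rect("side",blob(gs>135,(262,275,360,310)),6))
c=blob(gt<40,(420,243,450,270));print("cap top",cv2.minEnclosingCircle(plane("top",c,78).astype(np.float32)))
c=blob(gs<45,(312,145,335,160));print("cap side",c.min(0),c.max(0),plane("side",[c.mean(0)],75))
c=blob(gt>135,(270,283,305,316));print("dish",cv2.minEnclosingCircle(plane("top",c,16).astype(np.float32)))
a=np.hstack([cv2.resize(t[205:305,170:225],None,fx=5,fy=5),cv2.resize(t[225:285,405:455],None,fx=5,fy=5)[:500] if 0 else cv2.copyMakeBorder(cv2.resize(t[225:285,405:455],None,fx=5,fy=5),0,200,0,0,0)])
b=cv2.resize(s[140:180,295:345],None,fx=5,fy=5);a[300:500,-250:]=b
cv2.imwrite("pics/crop.png",a)
E
```

```text
plate top ((621.845947265625, 22.39934539794922), (104.44917297363281, 178.58401489257812), 6.145088195800781)
board top ((569.365234375, 16.535980224609375), (227.2529754638672, 254.50006103515625), 6.203463554382324)
ruler top ((483.3694763183594, 323.6084289550781), (40.60948944091797, 221.33489990234375), 76.84082794189453)
plate side ((631.7665405273438, 25.338729858398438), (113.31965637207031, 179.49578857421875), 6.25667142868042)
board side ((573.8059692382812, 24.06170654296875), (226.513671875, 263.530029296875), 6.195619583129883)
ruler side ((493.0405578613281, 298.58538818359375), (36.88155746459961, 92.65977478027344), 75.62579345703125)
cap top ((461.19952392578125, -317.57794189453125), 20.060277938842773)
cap side [319. 149.] [329. 155.] [[ 465.26286873 -313.33525831]]
dish ((360.34661865234375, 73.21563720703125), 27.994600296020508)
```

View pics/crop.png

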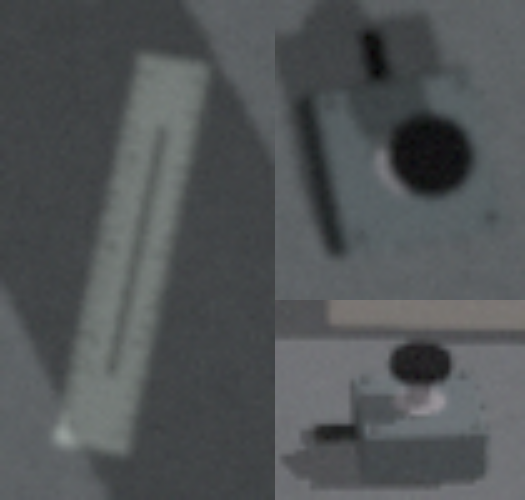

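The crop shows the ruler fully visible with its rib and no obstruction at its ends, and the cap is round and clear. The sizes fit: plate 104x179, board 227x254, ruler 41x221, cap about 40. The ruler is at (483,324) with yaw -0.23, plate_edge is near (570,17) with board yaw 0.108, and the cap is near (462,-316).

The manual's scale: shifts go in shares of 750 mm and turns go in shares of 360 degrees. Converting my numbers, -30 mm / 750 = -0.04, -12.8 mm / 750 = -0.0171.

```bash
python3 -c "
from h import *
print('spray base',plane('side',[[302,354],[287,345],[318,345]],0), 'spray top',plane('top',[[109,251],[145,250]],190))"
echo '[0,0,0,-0.04,-0.0171,0,0.5,0,0,0,-0.04,-0.0171,0,0.5,0,0,0,-0.04,-0.0171,0,0.5,0,0,0,-0.04,-0.0171,0,0.5,0,0,0,-0.04,-0.0171,0,0.5]' | python3 steer.py 40
echo '[0,0,0,-0.04,-0.0171,0,0.5,0,0,0,-0.04,-0.0171,0,0.5,0,0,0,-0.04,-0.0171,0,0.5,0,0,0,-0.04,-0.0171,0,0.5,0,0,0,-0.0413,0,0,0.5]' | python3 steer.py
echo '[0,0,-0.0164,0,0,0,0.5,0,0,-0.0164,0,0,0,0.5,0,0,0,0,0,0,0.5,0,0,0,0,0,0,0.5]' | python3 steer.py
```

```text
spray base [[497.8034886  525.36532119]
 [535.2031931  500.72786919]
 [460.96118215 495.77376991]] spray top [[483.30148312 492.86794859]
 [483.44888104 406.74225128]]
clock: 0.52
eef_pos: [373.4, 443.9, 252.9]
tcp_rot: [-3.141, -0.0, 2.706]
contact_force: [0.4, 0.9, -0.2]
opening: 0.503
grasp_force: 0.0
clock: 0.93
eef_pos: [487.9, 332.4, 253.0]
tcp_rot: [-3.14, -0.001, 2.705]
contact_force: [-0.1, 1.8, -0.8]
opening: 0.501
grasp_force: 0.0
clock: 1.27
eef_pos: [487.9, 334.9, 252.9]
tcp_rot: [-3.141, -0.001, 2.908]
contact_force: [0.7, -0.3, 0.1]
opening: 0.499
grasp_force: 0.0
```

In the tool's units: 38 mm / 750 = 0.0507, 1.8 mm / 750 = 0.0024, -0.004 rad / 6.2832 = -0.0006.

```bash

echo '[0,0,-0.0006,0.0024,-0.016,0,0.5,0,0,0,0,0,0.0507,0.5,0,0,0,0,0,0.0507,0.5,0,0,0,0,0,0.0507,0.5,0,0,0,0,0,0.0507,0.5]' | python3 steer.py
echo '[0,0,0,0,0,0.04,0.5,0,0,0,0,0,0.0333,0.5,0,0,0,0,0,0.0133,0.5,0,0,0,0,0,0,0.5,0,0,0,0,0,0,0.5]' | python3 steer.py
python3 - <<'E'
from h import *
a=grab_frame("top")[:,:,::-1];b=grab_frame("side")[:,:,::-1]
cv2.imwrite("pics/g1.png",np.hstack([cv2.resize(a[205:305,160:235],None,fx=4,fy=4),cv2.resize(b[220:320,250:370],None,fx=4,fy=4)]))
E
```

```text
clock: 1.68
eef_pos: [482.9, 323.4, 100.3]
tcp_rot: [3.141, 0.001, 2.914]
contact_force: [0.8, 0.2, 0.3]
opening: 0.5
grasp_force: 0.0
clock: 2.1
eef_pos: [483.5, 323.8, 36.8]
tcp_rot: [-3.141, -0.0, 2.915]
contact_force: [0.5, -0.2, -0.4]
opening: 0.5
grasp_force: 0.0
```

View pics/g1.png

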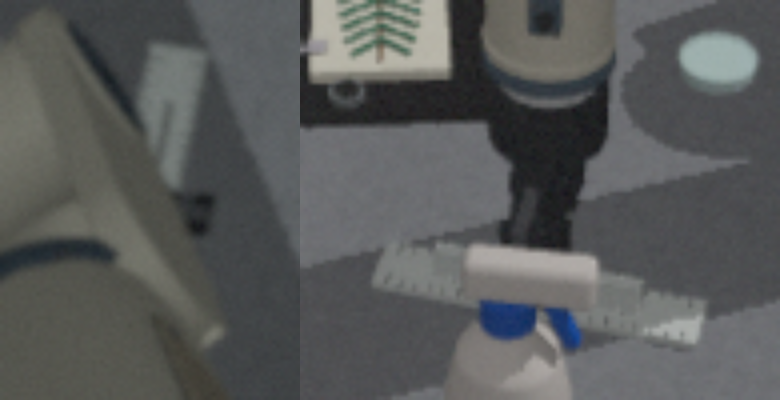

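The fingers straddle the rib near mid-ruler (top crop (195,215), side crop (540,220)), and nothing is touching. Next I lower, grip and lift.

In the tool's units: 5.5 mm / 750 = 0.0073.

```bash

echo '[0,0,0,0,0,0.0073,0.5,0,0,0,0,0,0,0,0,0,0,0,0,0,0,0,0,0,0,0,0,0,0,0,0,0,0,0,0]' | python3 steer.py 60
echo '[0,0,0,0,0,0,0,0,0,0,0,0,0,0,0,0,0,0,0,0,0]' | python3 steer.py
echo '[0,0,0,0,0,-0.0267,0,0,0,0,0,0,-0.04,0,0,0,0,0,0,-0.04,0,0,0,0,0,0,0,0,0,0,0,0,0,0,0]' | python3 steer.py
```

```text
clock: 2.62
eef_pos: [483.9, 324.1, 31.5]
tcp_rot: [3.141, 0.001, 2.916]
contact_force: [-0.2, -0.7, 4.9]
opening: 0.1
grasp_force: 60.5
clock: 2.87
eef_pos: [483.9, 324.0, 31.5]
tcp_rot: [3.141, 0.001, 2.916]
contact_force: [-0.8, -0.5, 5.8]
opening: 0.103
grasp_force: 60.6
clock: 3.28
eef_pos: [484.5, 324.4, 112.4]
tcp_rot: [3.139, 0.002, 2.916]
contact_force: [-0.8, 0.4, -2.3]
opening: 0.098
grasp_force: 59.6
```

```bash

echo '[0,0,0,-0.0152,-0.0392,0,0,0,0,0,-0.0152,-0.0392,0,0,0,0,0,-0.0152,-0.0392,0,0,0,0,0,-0.0152,-0.0392,0,0,0,0,0,-0.0152,-0.0392,0,0]' | python3 steer.py
echo '[0,0,0,-0.0152,-0.0392,0,0,0,0,0,-0.0152,-0.0392,0,0,0,0,0,-0.0152,-0.0392,0,0,0,0,0,-0.0152,-0.0392,0,0,0,0,0,-0.0152,-0.0392,0,0]' | python3 steer.py
echo '[0,0,0.0159,0,0,0,0,0,0,0.0183,0,0,0,0,0,0,0.0183,0,0,0,0,0,0,0.0183,0,0,0,0,0,0,0.0183,0,0,0,0]' | python3 steer.py
echo '[0,0,0.0183,0,0,0,0,0,0,0.0183,0,0,0,0,0,0,0.0183,0,0,0,0,0,0,0.0183,0,0,0,0,0,0,0.0183,0,0,0,0]' | python3 steer.py
echo '[0,0,0.0162,0,0,0,0,0,0,0,0,0,0,0,0,0,0,0,0,0,0,0,0,0,0,0,0,0]' | python3 steer.py
python3 - <<'E'
from h import *
a=grab_frame("top")[:,:,::-1];b=grab_frame("side")[:,:,::-1]
cv2.imwrite("pics/g2.png",np.hstack([cv2.resize(a[160:300,230:370],None,fx=2.5,fy=2.5),cv2.resize(b[140:280,190:350],None,fx=2.5,fy=2.5)]))
E
```

```text
clock: 3.7
eef_pos: [505.1, 166.1, 109.2]
tcp_rot: [-3.14, -0.002, 2.916]
contact_force: [-0.1, -0.1, -2.0]
opening: 0.106
grasp_force: 59.5
clock: 4.12
eef_pos: [527.8, 10.2, 109.3]
tcp_rot: [-3.141, -0.002, 2.916]
contact_force: [0.5, -0.0, -1.6]
opening: 0.1
grasp_force: 59.5
clock: 4.53
eef_pos: [527.7, 11.5, 109.2]
tcp_rot: [-3.14, -0.002, 2.35]
contact_force: [-0.3, -0.6, -2.1]
opening: 0.102
grasp_force: 59.6
clock: 4.95
eef_pos: [527.7, 11.7, 109.2]
tcp_rot: [-3.139, -0.0, 1.775]
contact_force: [-0.1, -0.3, -1.0]
opening: 0.098
grasp_force: 59.6
clock: 5.28
eef_pos: [528.3, 11.7, 110.0]
tcp_rot: [-3.14, -0.0, 1.682]
contact_force: [0.3, -0.3, -1.9]
opening: 0.1
grasp_force: 59.6
```

View pics/g2.png

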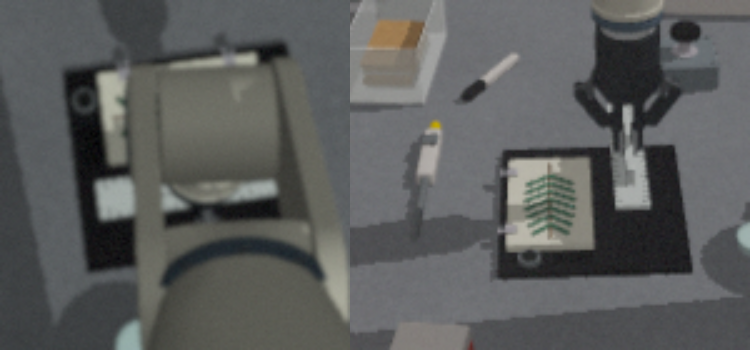

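The ruler is held parallel to the plate's near edge, above the bare half and about 20 mm short of the edge (side crop (630,180)).

In the tool's units: 25 mm / 750 = 0.0333, 12 mm / 750 = 0.016, 0.003 rad / 6.2832 = 0.0005.

```bash

echo '[0,0,0.0005,0,0,0.0333,0,0,0,0,0,0,0.0333,0,0,0,0,0,0,0.016,0,0,0,0,0,0,0.004,0,0,0,0,0,0,0,0]' | python3 steer.py
echo '[0,0,0,0,0,0.002,0,0,0,0,0,0,0,0,0,0,0,0,0,0,0]' | python3 steer.py
```

```text
clock: 5.8
eef_pos: [528.2, 11.7, 45.1]
tcp_rot: [-3.14, -0.0, 1.676]
contact_force: [-0.5, 0.1, 0.2]
opening: 0.106
grasp_force: 59.5
clock: 6.05
eef_pos: [529.6, 11.7, 45.2]
tcp_rot: [3.14, 0.0, 1.676]
contact_force: [0.2, 0.0, -1.6]
opening: 0.1
grasp_force: 59.5
```

In the tool's units: 2 mm / 750 = 0.0027, -0.003 rad / 6.2832 = -0.0005.

```bash

echo '[0,0,-0.0005,0,0,0.0027,0,0,0,0,0,0,0,0,0,0,0,0,0,0,0]' | python3 steer.py
echo '[0,0,0,0,0,0.002,0,0,0,0,0,0,0,0,0,0,0,0,0,0,0]' | python3 steer.py
echo '[0,0,0,0,0,0.0009,0,0,0,0,0,0,0,0,0,0,0,0,0,0,0]' | python3 steer.py
```

```text
clock: 6.3
eef_pos: [529.0, 11.8, 42.5]
tcp_rot: [3.141, 0.0, 1.679]
contact_force: [0.8, 0.6, -1.2]
opening: 0.099
grasp_force: 59.5
clock: 6.55
eef_pos: [529.2, 11.8, 41.4]
tcp_rot: [3.141, 0.0, 1.679]
contact_force: [-2.0, 0.6, 8.1]
opening: 0.098
grasp_force: 60.9
clock: 6.8
eef_pos: [529.1, 11.8, 41.4]
tcp_rot: [3.141, 0.0, 1.679]
contact_force: [-5.3, 0.4, 18.5]
opening: 0.102
grasp_force: 62.3
```

```bash

echo '[0,0,0,0,0,-0.0013,0,0,0,0,0,0.008,0,0,0,0,0,0,0.008,0,0,0,0,0,0,0.004,0,0,0,0,0,0,0,0,0]' | python3 steer.py
echo '[0,0,0,0,0.0027,0,0,0,0,0,0,0,0,0,0,0,0,0,0,0,0]' | python3 steer.py
echo '[0,0,0,0,0.002,0,0,0,0,0,0,0,0,0,0,0,0,0,0,0,0]' | python3 steer.py
echo '[0,0,0,0,0.0013,0,0,0,0,0,0,0,0,0,0,0,0,0,0,0,0]' | python3 steer.py
```

```text
clock: 7.22
eef_pos: [543.9, 13.4, 41.4]
tcp_rot: [-3.141, -0.0, 1.679]
contact_force: [-3.8, -0.6, 10.2]
opening: 0.096
grasp_force: 61.1
clock: 7.47
eef_pos: [544.0, 13.4, 41.4]
tcp_rot: [-3.137, -0.0, 1.679]
contact_force: [-9.8, -1.3, 16.8]
opening: 0.1
grasp_force: 62.0
clock: 7.72
eef_pos: [545.4, 13.6, 41.4]
tcp_rot: [-3.137, -0.0, 1.679]
contact_force: [-10.6, -0.9, 16.8]
opening: 0.104
grasp_force: 62.1
clock: 7.97
eef_pos: [546.2, 13.7, 41.4]
tcp_rot: [-3.137, -0.0, 1.679]
contact_force: [-10.3, -1.2, 16.8]
opening: 0.098
grasp_force: 62.2
```

In the tool's units: 1 mm / 750 = 0.0013, -0.8 mm / 750 = -0.0011.

```bash

echo '[0,0,0,0,0,-0.0011,0,0,0,0,0,0.0013,0,0,0,0,0,0,0,0,0,0,0,0,0,0,0,0]' | python3 steer.py
for i in 1; do echo '[0,0,0,0,0.0013,0,0,0,0,0,0,0,0,0,0,0,0,0,0,0,0]' | python3 steer.py; done
echo '[0,0,0,0,0.0013,0,0,0,0,0,0,0,0,0,0,0,0,0,0,0,0]' | python3 steer.py
```

```text
clock: 8.3
eef_pos: [549.7, 14.0, 41.7]
tcp_rot: [3.141, 0.0, 1.679]
contact_force: [0.5, 1.0, -1.4]
opening: 0.102
grasp_force: 59.5
clock: 8.55
eef_pos: [550.3, 14.1, 41.8]
tcp_rot: [-3.142, -0.0, 1.679]
contact_force: [0.3, 0.0, -1.1]
opening: 0.099
grasp_force: 59.5
clock: 8.8
eef_pos: [551.3, 14.2, 41.9]
tcp_rot: [3.142, 0.0, 1.679]
contact_force: [0.1, -0.8, -1.0]
opening: 0.103
grasp_force: 59.5
```

Just barely clear of the board now; I keep feeling forward.

```bash

echo '[0,0,0,0,0.0013,0,0,0,0,0,0,0,0,0,0,0,0,0,0,0,0]' | python3 steer.py
echo '[0,0,0,0,0.0013,0,0,0,0,0,0,0,0,0,0,0,0,0,0,0,0]' | python3 steer.py
echo '[0,0,0,0,0.0009,0,0,0,0,0,0,0,0,0,0,0,0,0,0,0,0]' | python3 steer.py
```

```text
clock: 9.05
eef_pos: [552.3, 14.3, 41.9]
tcp_rot: [3.141, 0.0, 1.679]
contact_force: [0.4, -0.1, -2.0]
opening: 0.102
grasp_force: 59.5
clock: 9.3
eef_pos: [553.2, 14.4, 41.8]
tcp_rot: [-3.141, -0.0, 1.679]
contact_force: [-1.1, -0.4, -1.7]
opening: 0.101
grasp_force: 59.6
clock: 9.55
eef_pos: [553.5, 14.5, 41.7]
tcp_rot: [-3.141, -0.0, 1.679]
contact_force: [-2.6, 0.6, -1.2]
opening: 0.104
grasp_force: 59.7
```

In the tool's units: 0.7 mm / 750 = 0.0009.

```bash

echo '[0,0,0,0,0.0009,0,0,0,0,0,0,0,0,0,0,0,0,0,0,0,0]' | python3 steer.py
echo '[0,0,0,0,0.0009,0,0,0,0,0,0,0,0,0,0,0,0,0,0,0,0]' | python3 steer.py
python3 -c "
from rig import r, grab_frame, camera_params
s=r.sense();print(s['contact_force'],s['wrist_torque'])"
```

```text
clock: 9.8
eef_pos: [553.6, 14.5, 41.7]
tcp_rot: [-3.139, -0.0, 1.679]
contact_force: [-4.7, 0.4, 1.2]
opening: 0.103
grasp_force: 59.9
clock: 10.05
eef_pos: [553.6, 14.5, 41.6]
tcp_rot: [-3.138, -0.0, 1.679]
contact_force: [-7.1, -0.9, 2.8]
opening: 0.103
grasp_force: 60.3
[-7.06422961 -0.90704994  2.79206053] [-0.11448204  1.14600968 -0.22594713]
```

In the tool's units: 1 mm / 750 = 0.0013, 0.003 rad / 6.2832 = 0.0005.

```bash

echo '[0,0,0.0005,0,0.0013,0,0,0,0,0,0,0,0,0,0,0,0,0,0,0,0]' | python3 steer.py
python3 -c "
from rig import r, grab_frame, camera_params
s=r.sense();print(s['contact_force'],s['wrist_torque'],s['tcp_rot'])"
echo '[0,0,0,0,0,0.0008,0,0,0,0,0,0,0,0,0,0,0,0,0,0,0]' | python3 steer.py
python3 -c "
from rig import r, grab_frame, camera_params
s=r.sense();print(s['contact_force'],s['wrist_torque'],s['tcp_rot'])"
```

```text
clock: 10.3
eef_pos: [553.7, 14.5, 41.5]
tcp_rot: [-3.136, -0.0, 1.676]
contact_force: [-10.5, -0.4, 5.9]
opening: 0.102
grasp_force: 60.6
[-10.49721783  -0.43322839   5.94596241] [-0.14785     1.67376935 -0.04823455] [-3.13624393e+00 -1.98520297e-04  1.67599537e+00]
clock: 10.55
eef_pos: [553.6, 14.5, 41.4]
tcp_rot: [-3.136, -0.0, 1.676]
contact_force: [-13.7, -1.2, 13.9]
opening: 0.1
grasp_force: 61.6
[-13.74841112  -1.20976427  13.86576846] [-0.30074071  2.02328874 -0.04254317] [-3.13626628e+00 -1.82449371e-04  1.67608291e+00]
```

Turning slightly brought the moment about z to about zero, so the ruler is flush and pressed down. I release with a small opening, then rise.

```bash

echo '[0,0,0,0,0,0,0.17,0,0,0,0,0,0,0.17,0,0,0,0,0,0,0.17]' | python3 steer.py
echo '[0,0,0,0,-0.0013,-0.0013,0.17,0,0,0,0,-0.0013,-0.0013,0.17,0,0,0,0,0,0,0.17]' | python3 steer.py
```

```text
clock: 10.8
eef_pos: [555.8, 14.6, 41.4]
tcp_rot: [-3.141, 0.0, 1.676]
contact_force: [-5.3, -0.6, 3.6]
opening: 0.169
grasp_force: 2.7
clock: 11.05
eef_pos: [555.2, 14.5, 43.7]
tcp_rot: [3.14, 0.0, 1.676]
contact_force: [0.5, -1.2, -0.1]
opening: 0.172
grasp_force: 0.0
```

In the tool's units: -34 mm / 750 = -0.0453, -30 mm / 750 = -0.04.

```bash

echo '[0,0,0,0,0,-0.016,0.17,0,0,0,0,0,-0.04,0.17,0,0,0,0,0,-0.0453,0,0,0,0,0,0,-0.04,0,0,0,0,0,0,0,0]' | python3 steer.py 40
echo '[0,0,0,-0.0387,-0.0155,0,0,0,0,0,-0.0387,-0.0155,0,0,0,0,0,-0.0387,-0.0155,0,0,0,0,0,-0.0387,-0.0155,0,0,0,0,0,-0.0387,-0.0155,0,0]' | python3 steer.py
echo '[0,0,0,-0.0387,-0.0155,0,0,0,0,0,-0.0387,-0.0155,0,0,0,0,0,-0.0387,-0.0155,0,0,0,0,0,-0.0387,-0.0155,0,0,0,0,0,0,0,0,0]' | python3 steer.py
python3 - <<'E'
from h import *
a=grab_frame("top")[:,:,::-1];b=grab_frame("side")[:,:,::-1]
for n,i in(("top",a),("side",b)): cv2.imwrite(f"pics/{n}3.png",i)
cv2.imwrite("pics/g3.png",np.hstack([cv2.resize(a[170:275,245:365],None,fx=3,fy=3),cv2.resize(b[165:270,230:350],None,fx=3,fy=3)]))
E
```

```text
clock: 11.47
eef_pos: [558.2, 14.6, 156.0]
tcp_rot: [3.132, 0.001, 1.676]
contact_force: [0.6, 0.2, 0.2]
opening: 0.0
grasp_force: 0.0
clock: 11.88
eef_pos: [511.7, -137.1, 150.0]
tcp_rot: [3.14, 0.001, 1.676]
contact_force: [0.0, -0.1, -0.5]
opening: 0.002
grasp_force: 0.0
clock: 12.3
eef_pos: [477.2, -260.5, 150.1]
tcp_rot: [3.14, 0.003, 1.673]
contact_force: [-0.6, 1.1, 0.0]
opening: 0.0
grasp_force: 0.0
```

View pics/g3.png

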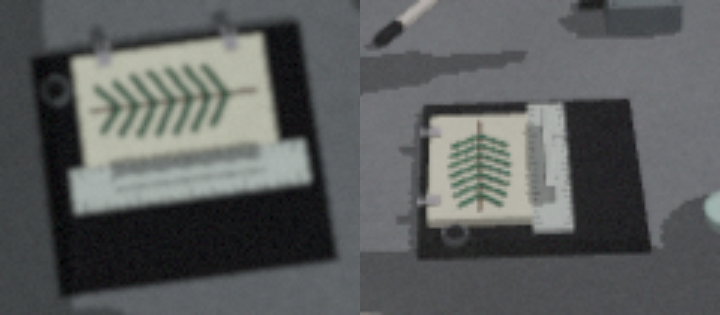

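The ruler lies flat, parallel and touching the plate: no black gap at top crop (195,165) or side crop (527,165). I measure its offset along the edge and recompute the cap position from both views.

```bash
python3 - <<'E'
from h import *
t=cv2.imread("pics/top3.png");s=cv2.imread("pics/side3.png")
e=np.array([.9942,.1077]);f=np.array([-.1077,.9942])
for n,i,box in(("top",t,(255,178,362,245)),("side",s,(240,195,335,250))):
    g=cv2.cvtColor(i,6).astype(int); rb=i[:,:,0].astype(int)-i[:,:,2]
    R=blob((g>90)&(rb>-3),box) ; P=blob((g>110)&(rb<-8),box)
    q=rect(n,R,16);p=rect(n,P,20);print(n,q,p); d=np.array(q[0])-p[0];print("rel",d@e,d@f)
E
```

```text
top ((550.9658813476562, 9.73565673828125), (44.47521209716797, 222.69207763671875), 6.29535436630249) ((622.8809814453125, 22.128929138183594), (104.03755950927734, 181.36769104003906), 6.301427364349365)
rel -72.83274795455932 -4.576135139465331
side ((575.8661499023438, 17.04327392578125), (314.024658203125, 278.7354431152344), 2.979733467102051) ((626.7260131835938, 27.661209106445312), (104.14677429199219, 193.57833862304688), 6.2157063484191895)
rel -51.70842769317627 -5.078743881225586
```

In the tool's units: -26.9 mm / 750 = -0.0359, -9.6 mm / 750 = -0.0128.

```bash

echo '[0,0,0,-0.0359,-0.0128,0,0,0,0,0,-0.0359,-0.0128,0,0,0,0,0,0,0,0,0,0,0,0,0,0,0,0]' | python3 steer.py
echo '[0,0,0,0,0,0.0267,0,0,0,0,0,0,0.0213,0,0,0,0,0,0,0.008,0,0,0,0,0,0,0,0,0,0,0,0,0,0,0]' | python3 steer.py
python3 - <<'E'
from h import *
a=grab_frame("top")[:,:,::-1];b=grab_frame("side")[:,:,::-1]
cv2.imwrite("pics/g4.png",np.hstack([cv2.resize(a[215:285,390:470],None,fx=5,fy=5),cv2.resize(b[110:180,285:365],None,fx=5,fy=5)]))
E
```

```text
clock: 12.73
eef_pos: [464.7, -311.4, 149.5]
tcp_rot: [3.141, 0.0, 1.675]
contact_force: [-1.1, 0.2, 0.7]
opening: 0.003
grasp_force: 0.0
clock: 13.15
eef_pos: [464.7, -310.6, 107.4]
tcp_rot: [-3.141, -0.001, 1.677]
contact_force: [0.3, 0.8, 0.4]
opening: 0.003
grasp_force: 0.0
```

View pics/g4.png

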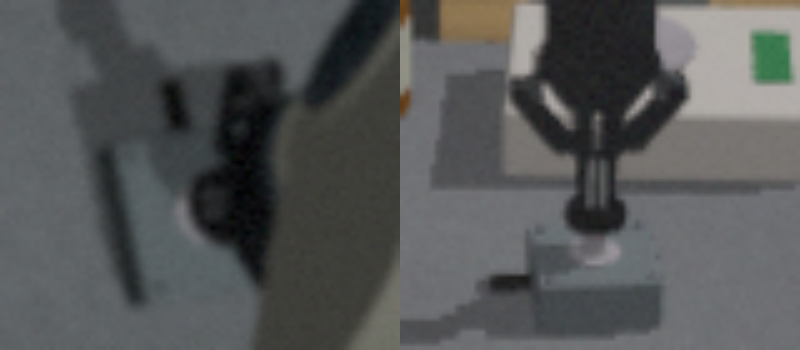

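In the side crop (597,210) the shut fingers stand centred over the cap. In the top crop the cap at (215,205) is still visible left of the fingers. I shift 5 mm and feel downward.

In the tool's units: -5.2 mm / 750 = -0.0069, 4 mm / 750 = 0.0053.

```bash

echo '[0,0,0,-0.0069,0,0,0,0,0,0,0,0,0.0053,0,0,0,0,0,0,0.0027,0,0,0,0,0,0,0,0,0,0,0,0,0,0,0]' | python3 steer.py
echo '[0,0,0,0,0,0.0027,0,0,0,0,0,0,0,0,0,0,0,0,0,0,0]' | python3 steer.py
echo '[0,0,0,0,0,0.004,0,0,0,0,0,0,0,0,0,0,0,0,0,0,0]' | python3 steer.py
echo '[0,0,0,0,0,0.004,0,0,0,0,0,0,0,0,0,0,0,0,0,0,0]' | python3 steer.py
```

```text
clock: 13.67
eef_pos: [464.7, -316.7, 101.1]
tcp_rot: [-3.141, -0.0, 1.675]
contact_force: [0.7, 0.4, -0.2]
opening: 0.006
grasp_force: 0.0
clock: 13.92
eef_pos: [465.0, -316.8, 99.4]
tcp_rot: [3.141, 0.0, 1.676]
contact_force: [-0.0, 0.2, 2.0]
opening: -0.0
grasp_force: 1.0
clock: 14.17
eef_pos: [465.1, -316.8, 96.3]
tcp_rot: [3.141, 0.0, 1.676]
contact_force: [0.3, -0.9, 3.3]
opening: 0.002
grasp_force: 1.6
clock: 14.42
eef_pos: [465.1, -316.8, 93.3]
tcp_rot: [3.141, 0.0, 1.676]
contact_force: [0.2, -1.9, 4.1]
opening: -0.002
grasp_force: 2.2
```

In the tool's units: 3 mm / 750 = 0.004.

```bash

echo '[0,0,0,0,0,0.004,0,0,0,0,0,0,0,0,0,0,0,0,0,0,0]' | python3 steer.py
echo '[0,0,0,0,0,0.002,0,0,0,0,0,0,0.0009,0,0,0,0,0,0,0,0,0,0,0,0,0,0,0]' | python3 steer.py
python3 - <<'E'
from h import *
a=grab_frame("top")[:,:,::-1];b=grab_frame("side")[:,:,::-1]
cv2.imwrite("pics/g5.png",np.hstack([cv2.resize(b[110:180,285:365],None,fx=4,fy=4),cv2.resize(b[165:235,230:310],None,fx=4,fy=4)]))
cv2.imwrite("pics/s5.png",b)
s=r.sense();print(s["eef_pos"],s["contact_force"])
E
```

```text
clock: 14.67
eef_pos: [465.1, -316.8, 90.4]
tcp_rot: [3.141, 0.0, 1.676]
contact_force: [-1.1, -0.2, 5.5]
opening: 0.003
grasp_force: 2.8
clock: 15.0
eef_pos: [465.1, -316.8, 88.4]
tcp_rot: [3.141, 0.0, 1.676]
contact_force: [-1.2, 0.4, 6.7]
opening: -0.001
grasp_force: 3.2
[ 465.12093901 -316.81185377   88.4230284 ] [-0.96132063  0.03268847  6.85779939]
```

View pics/g5.png

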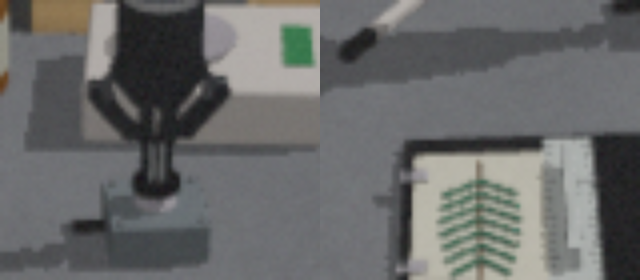

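View pics/s5.png

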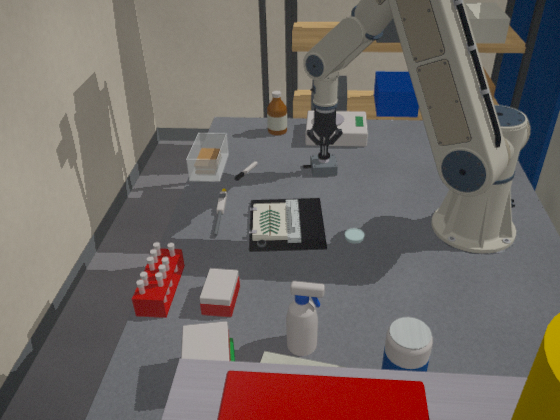

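The cap is half-way down at (323,157): 11.6 mm by pose and 6.7–6.9 N, as stated for half travel. The ruler is flush at (292,221) and the bystanders are in place. I hand it in.

```bash
python3 -c "
from rig import r, grab_frame, camera_params
print(r.sign_off())"
```

```text
the job is handed in; nothing more can be done
None
```

The ruler lies flat and flush against the plate's near edge, about 5 mm off centre and released; the plunger is held half-way down (about 11.6 mm, 6.8 N), and the job was handed in at about 15 s.

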